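# Stop the balance plate from rocking

### The arm

A 6-joint arm with a two-finger parallel gripper is mounted at the origin on the work surface. World frame = base frame: x ahead of the robot, y to its left, z up, the work surface at z = 0. Lengths are in m, angles in rad, forces in N, time in s.
With the tool pointing down it reaches from about 0.3 to 0.95 m from the base axis. Payload 3.1 kg.
Tool frame: the origin (TCP) lies between the finger pads; the fingertips stand 14 mm ahead of it and the grasp point (between the pads) lies 5 mm behind it; x points along the fingers, y is the direction in which the jaws open and shut, and the axes are right-handed (so a half turn about x gives the same grasp; the last joint's range is limited). The gripper opens to 85 mm and grips with 20 to 120 N. Pads are 22 mm wide; open, the fingers measure 114 mm over their backs; the gripper's body (76 mm by 85 mm) begins 54 mm behind the grasp point. The pads swing forward as they close: fully open they stand 13 mm farther back than shut.
Start: joints at [1.207, 0.308, 1.634, -0, 1.2, -0.07], TCP at [0.181, 0.598, 0.245] pointing down, gripper open.
Joint ranges: [-3.06, 3.06], [-0.79, 1.96], [0.05, 2.63], [-1.19, 4.34], [0.05, 2.64], [-2.94, 2.94]. Speed limits (rad/s): [2.79, 2.79, 3.14, 3.14, 3.14, 3.14].

### API

Orientations are given as a unit quaternion [x, y, z, w].
In Python, from workcell import goto, move_l, goto_joints, command_gripper, sleep, inverse_kinematics, state, camera, Unreachable, job_done gives the robot as it stands. The module is installed in compiled form; this text tells all that it offers. Calls block until the motion is done:
- goto(position, orientation): joint-space move of the TCP to a pose.
- move_l(position, speed=0.15, ori=None, f_stop=None): straight line of the TCP; ori=None keeps the orientation; speed is the mean speed in m/s. With f_stop (N) it stops when the force on the tool has changed by that much, and returns True; else False.
- goto_joints(angles): joint-space move.
- command_gripper(opening, force=None): finger opening in m; force is the grip in N (None keeps the last); returns when the fingers have stopped.
- sleep(seconds).
- inverse_kinematics(position, orientation): joint angles nearest the present ones, or None.
- state(): the state.
- camera(name): name is "scene" or "top"; returns a dict with "color" (480x640x3 uint8, red, green, blue), "depth" (480x640 float32, m along the optical axis (not along the pixel's ray), 0 where there is no reading), "camera_matrix" (3x3 intrinsics, pixels), "eye" and "attitude" of the camera in the world. Camera axes: x right, y up, looking along -z (the intrinsics and any distortion apply to the point x, -y, -z); pixel columns grow to the right and rows downward; lengths in m; the calibration is good to about 2 mm. A picture is of the moment at which its call begins.
A pose or a line that the arm cannot do raises Unreachable and nothing moves.
- job_done(): hands the job in, once; it reports no verdict.
The state is a dict: "t": time; "joints": joint angles; "joint_velocities": joint speeds; "effort": joint torques, N m; "eef_pos": TCP position; "tcp_rot": TCP orientation; "wrist_force": force on the tool from outside, world axes, zero at the start; "ft_torque": the same for the moment, N m; "finger_gap": finger opening in m.
Only numpy, scipy, OpenCV 4.12 (cv2) and the standard library are available. Lean on these libraries where they do the work, as an engineer would, in place of code of your own. Each camera call takes 0.05 s, during which the arm holds its last target.

### The job

The stone plate under the balance rocks. With a fingertip, press its corners down one after another until you find the one that dips, press that corner's shim lever down flat and leave the other three levers standing, then press the same corner again to check that it is now firm. Lift or shift nothing, and keep off the balance and the things around the plate.

Things in the scene. Friction and masses are not known exactly. Their poses are not given: they have to be found in the camera images.
- plate: dark speckled stone plate, 240 x 210 x 20 mm (its x by y), about 2.6 kg, loose on four hidden 18 mm rubber pads, underside 8 mm and top face 28 mm above the bench. Origin: centre of its underside; z up, x away from the robot, y to the left (turned up to 0.3 rad). Any one of the pads is squashed 4 mm lower: the corner above it carries nothing and rocks; the other three are firm.
- corner_near_left (a point): where to press the plate's near left corner: point on the bare stone of its top face, 16 mm in from the near edge and 14 mm in from the left edge. If it is the corner that rocks, 3 to 6 N make it dip about 4 mm (plate tilts about 0.033 rad) and it comes back when let go; if firm, it gives under 1 mm at 10 N.
- corner_near_right (a point): where to press the plate's near right corner: point on the bare stone of its top face, 16 mm in from the near edge and 14 mm in from the right edge. If it is the corner that rocks, 3 to 6 N make it dip about 4 mm (plate tilts about 0.033 rad) and it comes back when let go; if firm, it gives under 1 mm at 10 N.
- corner_far_left (a point): where to press the plate's far left corner: point on the bare stone of its top face, 16 mm in from the far edge and 14 mm in from the left edge. If it is the corner that rocks, 3 to 6 N make it dip about 4 mm (plate tilts about 0.033 rad) and it comes back when let go; if firm, it gives under 1 mm at 10 N.
- corner_far_right (a point): where to press the plate's far right corner: point on the bare stone of its top face, 16 mm in from the far edge and 14 mm in from the right edge. If it is the corner that rocks, 3 to 6 N make it dip about 4 mm (plate tilts about 0.033 rad) and it comes back when let go; if firm, it gives under 1 mm at 10 N.
- lever_near_left (a joint): angle (rad) above flat of the near left shim lever: steel strip 58 x 13 x 4 mm with blue tab, hinged 2 mm above the plate's top, 18 mm from that corner point along the plate's +x and reaching on that way. 0 = flat on the plate; starts standing at 0.74 to 0.86, stays where put (1 to 3 N moves it). Flat, its foot fills the 4 mm over a squashed pad; over a sound pad it binds half-way.
- lever_near_right (a joint): angle (rad) above flat of the near right shim lever: steel strip 58 x 13 x 4 mm with blue tab, hinged 2 mm above the plate's top, 18 mm from that corner point along the plate's +x and reaching on that way. 0 = flat on the plate; starts standing at 0.74 to 0.86, stays where put (1 to 3 N moves it). Flat, its foot fills the 4 mm over a squashed pad; over a sound pad it binds half-way.
- lever_far_left (a joint): angle (rad) above flat of the far left shim lever: steel strip 58 x 13 x 4 mm with blue tab, hinged 2 mm above the plate's top, 18 mm from that corner point along the plate's -x and reaching on that way. 0 = flat on the plate; starts standing at 0.74 to 0.86, stays where put (1 to 3 N moves it). Flat, its foot fills the 4 mm over a squashed pad; over a sound pad it binds half-way.
- lever_far_right (a joint): angle (rad) above flat of the far right shim lever: steel strip 58 x 13 x 4 mm with blue tab, hinged 2 mm above the plate's top, 18 mm from that corner point along the plate's -x and reaching on that way. 0 = flat on the plate; starts standing at 0.74 to 0.86, stays where put (1 to 3 N moves it). Flat, its foot fills the 4 mm over a squashed pad; over a sound pad it binds half-way.
- tab_near_left (a point): centre of the upper face of the blue thumb tab (16 x 16 mm) of the near left lever, 50 mm from its hinge; 32 mm above the bench when flat, about 65 mm while standing.
- tab_near_right (a point): centre of the upper face of the blue thumb tab (16 x 16 mm) of the near right lever, 50 mm from its hinge; 32 mm above the bench when flat, about 65 mm while standing.
- tab_far_left (a point): centre of the upper face of the blue thumb tab (16 x 16 mm) of the far left lever, 50 mm from its hinge; 32 mm above the bench when flat, about 65 mm while standing.
- tab_far_right (a point): centre of the upper face of the blue thumb tab (16 x 16 mm) of the far right lever, 50 mm from its hinge; 32 mm above the bench when flat, about 65 mm while standing.
- balance: compact white balance with a round steel pan, 146 x 112 mm, 42 mm high, about 0.6 kg, standing loose on the middle of the plate, long side along the plate's x. Origin at the centre of its underside, on the plate's top face. To be left alone.
- reagent_bottle: amber bottle with blue cap, 60 mm across, 125 mm tall, loose on the bench to the left of the plate; origin at the centre of its underside. To be left alone.
- check_weight: brass knob weight, 34 mm across, 46 mm tall, loose on the bench to the right of the plate; origin at the centre of its underside. To be left alone.
- beaker: glass beaker, 56 mm across, 70 mm tall, loose on the bench to the right of the plate; origin at the centre of its underside. To be left alone.

How it is judged:
On the way, in this order (a step that is already met when the one before it is completed fails the run):
1. the corner that rocks is pressed by the fingers and dips, all four levers still standing (contact force between the fingers and plate_c0 above 1 N and angle between plate's own z axis and vertical above 0.02 rad and value of joint each of lever_near_left, lever_near_right, lever_far_left, lever_far_right above 0.6 rad), for 0.1 s.
2. one shim lever lies flat, the other three stand, and the plate is level (((value of joint lever_near_left below 0.08 rad and value of joint each of lever_near_right, lever_far_left, lever_far_right above 0.6 rad) or (value of joint lever_near_right below 0.08 rad and value of joint each of lever_near_left, lever_far_left, lever_far_right above 0.6 rad) or (value of joint lever_far_left below 0.08 rad and value of joint each of lever_near_left, lever_near_right, lever_far_right above 0.6 rad) or (value of joint lever_far_right below 0.08 rad and value of joint each of lever_near_left, lever_near_right, lever_far_left above 0.6 rad)) and angle between plate's own z axis and vertical below 0.012 rad), for 0.2 s.
3. the fingers press that lever's corner on the stone again and it stays firm (((value of joint lever_near_left below 0.08 rad and contact force between the fingers and plate_c0 above 3 N and horizontal distance between the grasp point and corner_near_left below 0.05 m and angle between plate's own z axis and vertical below 0.012 rad) or (value of joint lever_near_right below 0.08 rad and contact force between the fingers and plate_c0 above 3 N and horizontal distance between the grasp point and corner_near_right below 0.05 m and angle between plate's own z axis and vertical below 0.012 rad) or (value of joint lever_far_left below 0.08 rad and contact force between the fingers and plate_c0 above 3 N and horizontal distance between the grasp point and corner_far_left below 0.05 m and angle between plate's own z axis and vertical below 0.012 rad) or (value of joint lever_far_right below 0.08 rad and contact force between the fingers and plate_c0 above 3 N and horizontal distance between the grasp point and corner_far_right below 0.05 m and angle between plate's own z axis and vertical below 0.012 rad))), for 0.05 s.
At the end, for the whole second after the job is handed in: exactly one shim lever lies flat (within 0.08 rad), that of the corner that rocked; the other three still stand (above 0.6 rad); the plate is at rest and level (within 0.010 rad), within 15 mm of where it was, and so are the balance, bottle, weight and beaker (((value of joint lever_near_left below 0.08 rad and value of joint each of lever_near_right, lever_far_left, lever_far_right above 0.6 rad) or (value of joint lever_near_right below 0.08 rad and value of joint each of lever_near_left, lever_far_left, lever_far_right above 0.6 rad) or (value of joint lever_far_left below 0.08 rad and value of joint each of lever_near_left, lever_near_right, lever_far_right above 0.6 rad) or (value of joint lever_far_right below 0.08 rad and value of joint each of lever_near_left, lever_near_right, lever_far_left above 0.6 rad)) and angle between plate's own z axis and vertical below 0.01 rad and distance of each of plate, balance, reagent_bottle, check_weight, beaker from where it was at the start of the episode below 0.015 m and linear speed of plate below 0.01 m/s); the robot touches nothing.
It fails at once if a firm corner's lever is pressed flat and jacks the plate up ((value of joint lever_near_left below 0.08 rad and angle between plate's own z axis and vertical above 0.016 rad) or (value of joint lever_near_right below 0.08 rad and angle between plate's own z axis and vertical above 0.016 rad) or (value of joint lever_far_left below 0.08 rad and angle between plate's own z axis and vertical above 0.016 rad) or (value of joint lever_far_right below 0.08 rad and angle between plate's own z axis and vertical above 0.016 rad)).
It fails at once if more than one lever is pressed down (value of joint each of lever_near_left, lever_near_right below 0.45 rad or value of joint each of lever_near_left, lever_far_left below 0.45 rad or value of joint each of lever_near_left, lever_far_right below 0.45 rad or value of joint each of lever_near_right, lever_far_left below 0.45 rad or value of joint each of lever_near_right, lever_far_right below 0.45 rad or value of joint each of lever_far_left, lever_far_right below 0.45 rad).
It fails at once if the plate is shoved or lifted by more than 15 mm (distance of plate from where it was at the start of the episode above 0.015 m).
It fails at once if the balance is pushed, leant on or lifted (distance of balance from where it was at the start of the episode above 0.015 m or contact force between any of the fingers, the arm and balance above 3 N).
It fails at once if the bottle, the weight or the beaker is moved by more than 15 mm, lifted or tipped (distance of any of reagent_bottle, check_weight, beaker from where it was at the start of the episode above 0.015 m or angle between any of reagent_bottle, check_weight, beaker's own z axis and vertical above 0.3 rad).
It also fails if it takes over 58 s, if anything falls off the work surface, if the arm or the gripper's body presses on something with over 40 N, if the wrist force passes 120 N, or if a joint passes its speed limit or range.

## Working session

There is one attempt and no reset: what is moved stays moved. The work goes in short steps, each a Python script; the robot and the scene stay as the last script left them, time stands still between calls to the robot, and variables do not carry over. Pictures are saved under pics/ and viewed, and the job is handed in when it is done.

```bash
mkdir -p pics
python3 - <<'E'
from workcell import *
import cv2,numpy as np
for n in("scene","top"):
    c=camera(n); cv2.imwrite(f"pics/{n}0.png",c["color"][:,:,::-1]); np.savez(f"{n}0.npz",**c)
    print(n,c["camera_matrix"],c["eye"],c["attitude"],{k:v for k,v in c.items() if k not in("color","depth")}.keys())
print(state())
E
```

```text
scene [[576.26265896   0.         325.84118795]
 [  0.         576.26265896 236.21108875]
 [  0.           0.           1.        ]] [1.13635448 0.34645954 0.72213502] [0.19498079 0.33605953 0.80842924 0.44214098] dict_keys(['camera_matrix', 'eye', 'attitude'])
top [[507.99614613   0.         319.45122201]
 [  0.         507.99614613 239.70924657]
 [  0.           0.           1.        ]] [ 0.44926581 -0.00403707  0.99235892] [ 0.05583044 -0.03116172 -0.70417844  0.70713834] dict_keys(['camera_matrix', 'eye', 'attitude'])
{'t': 0.1, 'joints': array([ 1.20730098e+00,  3.08943589e-01,  1.63505291e+00, -1.98532305e-05,
        1.19970977e+00, -6.97073361e-02]), 'joint_velocities': array([ 0.00032338, -0.00225498, -0.00345796, -0.00087037,  0.00113037,
        0.00088496]), 'effort': array([ 1.78863252e-04, -4.16404188e+01, -2.77646863e+01, -2.02247916e-04,
        4.00413424e-03, -1.77666575e-06]), 'eef_pos': array([0.18076775, 0.59753818, 0.24414893]), 'tcp_rot': array([ 0.1027628 ,  0.69964576, -0.10422524,  0.69933734]), 'wrist_force': array([-0.10109767, -0.78225165,  0.42624509]), 'ft_torque': array([-0.00693173,  0.0174065 , -0.01963777]), 'finger_gap': 0.08544918577935476}
```

View pics/top0.png

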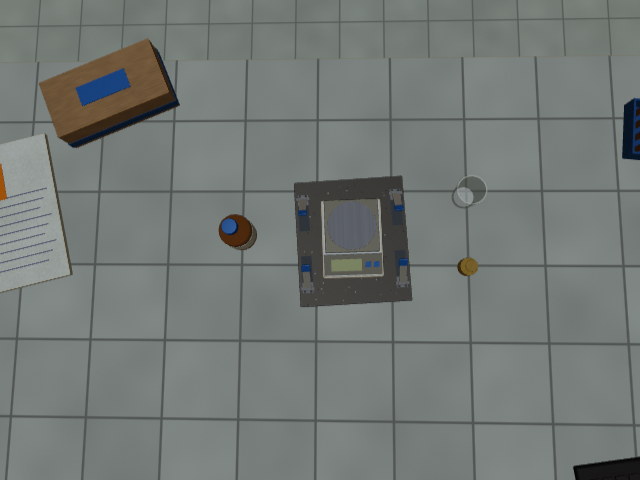

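View pics/scene0.png

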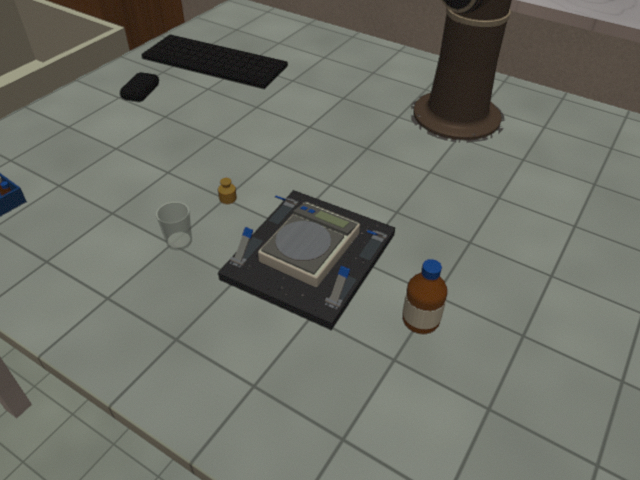

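The top view shows the plate with corners at about (294,183), (402,177), (412,300) and (300,307). The balance sits in the middle, the bottle is at (237,230), the beaker at (470,190) and the weight at (468,267). Next I'll fit the plate's pose.

```bash
cat > h.py <<'E'
import numpy as np,cv2
from scipy.spatial.transform import Rotation as R
def cloud(c):
    K=c["camera_matrix"];d=c["depth"];v,u=np.mgrid[:480,:640]
    p=np.stack([(u-K[0,2])/K[0,0]*d,-(v-K[1,2])/K[1,1]*d,-d],-1)
    return p@R.from_quat(c["attitude"]).as_matrix().T+c["eye"]
def proj(c,P):
    K=c["camera_matrix"];q=(np.atleast_2d(P)-c["eye"])@R.from_quat(c["attitude"]).as_matrix()
    return np.stack([K[0,0]*q[:,0]/-q[:,2]+K[0,2],K[1,1]*-q[:,1]/-q[:,2]+K[1,2]],-1)
E
python3 - <<'E'
from h import *
for n in("top","scene"):
    c=dict(np.load(n+"0.npz"));P=cloud(c);col=c["color"].astype(int)
    print(n,"bench z",np.median(P[300:330,200:280,2]))
    m=(P[...,2]>.018)&(P[...,2]<.036)&(abs(P[...,1])<.3)&(abs(P[...,0]-.5)<.25)&(col.max(-1)<95)&(col.max(-1)-col.min(-1)<25)
    m=cv2.morphologyEx(m.astype(np.uint8),cv2.MORPH_OPEN,np.ones((3,3)))
    k,l,s,_=cv2.connectedComponentsWithStats(m);i=1+np.argmax(s[1:,4]);m=l==i
    p=P[m];print(len(p),"z",np.median(p[:,2]))
    A=np.c_[p[:,:2],np.ones(len(p))];print("plane",np.linalg.lstsq(A,p[:,2],rcond=None)[0])
    print(cv2.minAreaRect((p[:,:2]*1000).astype(np.float32)))
    cv2.imwrite(f"pics/m_{n}.png",m.astype(np.uint8)*255)
    b=(col[...,2]>110)&(col[...,0]<60)&(P[...,2]>.03)&(P[...,2]<.09)&(abs(P[...,1])<.15)&(abs(P[...,0]-.5)<.2)
    k,l,s,ce=cv2.connectedComponentsWithStats(b.astype(np.uint8))
    for i in range(1,k):
        if s[i,4]>8: print("blue",ce[i],s[i,4],P[l==i].mean(0))
    # other objects
    o=(P[...,2]>.02)&(abs(P[...,1])<.3)&(abs(P[...,0]-.5)<.25)
    k,l,s,ce=cv2.connectedComponentsWithStats(o.astype(np.uint8))
    for i in range(1,k):
        if s[i,4]>40: print("obj",ce[i],s[i,4],P[l==i].mean(0),P[l==i].min(0),P[l==i].max(0))
E
```

```text
top bench z 0.0014389424663102668
7874 z 0.0297995794642526
plane [ 0.00124941 -0.00069913  0.02908231]
((568.4240112304688, -31.208892822265625), (240.7744598388672, 210.45626831054688), 3.833564519882202)
blue [375.96153846 263.69230769] 26 [ 0.520176   -0.07461892  0.06467537]
blue [368. 264.] 25 [ 0.5195085  -0.06009721  0.06534298]
obj [470.5974026  189.93019481] 616 [ 0.65905251 -0.25178775  0.05594486] [ 0.44926581 -0.27626894  0.02030803] [ 0.68406474 -0.00403707  0.99235892]
obj [351.82839075 241.30142463] 13758 [ 0.56390904 -0.03108273  0.04638832] [ 0.44251126 -0.14289802  0.02167797] [0.69336934 0.08038431 0.99235892]
obj [236.94762846 231.35968379] 1012 [0.57515422 0.17603748 0.09309026] [ 0.44926581 -0.00403707  0.02096145] [0.60971309 0.21283498 0.99235892]
obj [468.37121212 265.86363636] 264 [ 0.51864968 -0.24771454  0.03981117] [ 0.44926581 -0.26681093  0.02043072] [ 0.53652709 -0.00403707  0.99235892]
scene bench z -0.00028269522943413783
7568 z 0.02762206268300227
plane [-0.00342432 -0.00238609  0.02941774]
((567.6492919921875, -29.16327667236328), (243.1513214111328, 211.46690368652344), 3.9954471588134766)
obj [225.836 187.516] 250 [ 0.52356558 -0.24570602  0.03238851] [ 0.5032966  -0.26456581  0.02029141] [ 0.53710373 -0.23184085  0.04698074]
obj [307.73149948 255.54380326] 13378 [ 0.59137493 -0.01690635  0.04170782] [ 0.44170858 -0.14164669  0.02000226] [0.69570151 0.08323381 0.07771732]
obj [174.0269331  221.38227628] 1151 [ 0.65843033 -0.2458232   0.05067045] [ 0.62956178 -0.27711451  0.02000612] [ 0.68528692 -0.21838125  0.07266786]
obj [425.1941573  296.07595506] 2225 [0.59661272 0.19103553 0.07636091] [0.56246657 0.15764251 0.02000629] [0.61251336 0.21684569 0.12754018]
```

Run:
```python
import cv2
a=cv2.imread("pics/top0.png");cv2.imwrite("pics/topz.png",cv2.resize(a[170:315,280:425],None,fx=4,fy=4,interpolation=cv2.INTER_CUBIC))
a=cv2.imread("pics/scene0.png");cv2.imwrite("pics/scz.png",cv2.resize(a[180:330,210:405],None,fx=4,fy=4,interpolation=cv2.INTER_CUBIC))
```

```text
(no output)
```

View pics/topz.png

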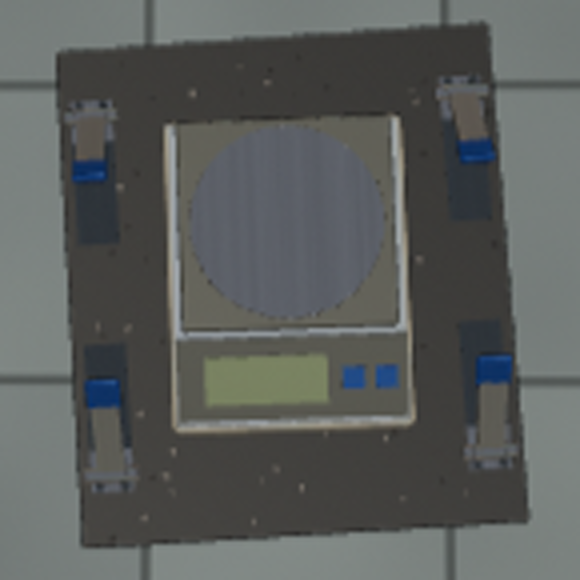

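View pics/scz.png

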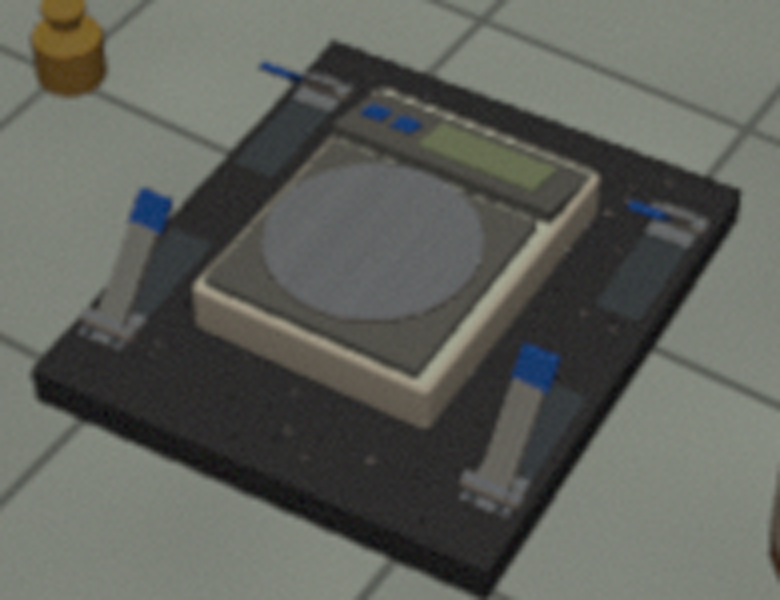

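```bash
cat >> h.py <<'E'
C=np.array([.568,-.030]);YAW=.068
ex=np.array([np.cos(YAW),np.sin(YAW)]);ey=np.array([-ex[1],ex[0]])
def W(x,y,z): return np.r_[C+x*ex+y*ey,z]
COR={"nl":(-104,91),"nr":(-104,-91),"fr":(104,-91),"fl":(104,91)}
def pt(k,inw,z):   # inw: m from corner point toward plate middle along x
    x,y=np.array(COR[k])/1000; return W(x-np.sign(x)*inw,y,z)
def quat(s):
    X=np.array([0,0,-1.]);Y=s*np.r_[ey,0];return R.from_matrix(np.c_[X,Y,np.cross(X,Y)]).as_quat()
E
python3 - <<'E'
from h import *
from workcell import *
for n in("top","scene"):
    c=dict(np.load(n+"0.npz"));a=c["color"][:,:,::-1].copy()
    for k in COR:
        for p,col in((pt(k,0,.028),(0,255,0)),(pt(k,.018,.030),(0,0,255)),(pt(k,.018+.035,.065),(0,255,255))):
            u,v=proj(c,p)[0];cv2.circle(a,(int(round(u)),int(round(v))),1,col,-1)
    s=a[170:315,280:425] if n=="top" else a[180:330,210:405]
    cv2.imwrite(f"pics/chk_{n}.png",cv2.resize(s,None,fx=4,fy=4,interpolation=cv2.INTER_NEAREST))
for s in(1,-1):
    print(s,[np.round(inverse_kinematics(pt(k,-.002,.04),quat(s)),2) for k in COR])
E
```

```text
1 [array([ 0.02,  0.32,  2.13, -0.  ,  0.69, -1.62]), array([-0.36,  0.36,  2.07, -0.  ,  0.71, -2.  ]), array([-0.23,  0.66,  1.57, -0.  ,  0.91, -1.87]), array([ 0.04,  0.63,  1.62, -0.  ,  0.89, -1.6 ])]
-1 [array([ 0.02,  0.32,  2.13, -0.  ,  0.69,  1.52]), array([-0.36,  0.36,  2.07, -0.  ,  0.71,  1.15]), array([-0.23,  0.66,  1.57, -0.  ,  0.91,  1.27]), array([ 0.04,  0.63,  1.62, -0.  ,  0.89,  1.54])]
```

View pics/chk_top.png

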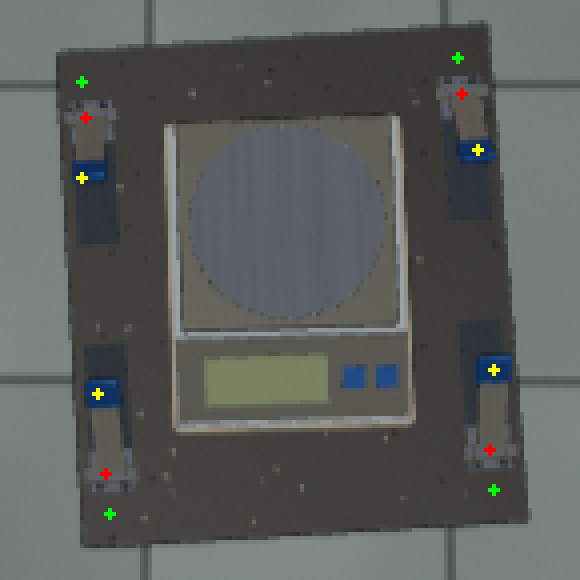

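View pics/chk_scene.png

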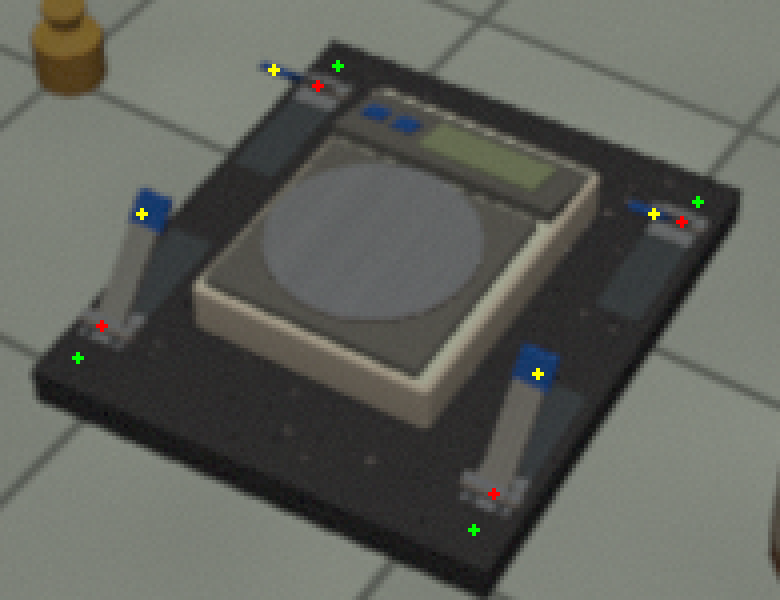

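The projected corner points (green), hinges (red) and tabs (yellow) line up with both pictures to within about 2 mm. I'll close the gripper and probe the corners, stopping at the first one that dips.

```bash
cat > probe.py <<'E'
from h import *
from workcell import *
import sys
Q=quat(-1)
def probe(k,out=.005,zlow=.034,f=7):
    s0=state();hit=False
    goto(pt(k,-out,.062),Q) if False else None
    move_l(pt(k,-out,.060),speed=.12)
    sleep(.15);f0=state()["wrist_force"][2]
    h1=move_l(pt(k,-out,zlow),speed=.02,f_stop=2.0);z1=state()["eef_pos"][2]
    h2=move_l(pt(k,-out,zlow),speed=.01,f_stop=f) if h1 else False
    sleep(.25);s=state();z2=s["eef_pos"][2]
    print(k,h1,h2,"z",round(z1,4),round(z2,4),"f",round(f0,2),np.round(s["wrist_force"],2),"t",round(s["t"],2),flush=True)
    return z1,z2
E
python3 - <<'E'
from probe import *
command_gripper(0.0,20)
k="nl"
goto(pt(k,-.005,.2),Q);print(state()["t"],state()["finger_gap"])
move_l(pt(k,-.005,.11),speed=.15)
probe(k)
c=camera("scene");cv2.imwrite("pics/p_nl.png",c["color"][150:350,180:440,::-1].repeat(3,0).repeat(3,1))
E
```

```text
3.05 6.648150533011975e-05
nl True True z 0.042 0.042 f -0.4 [ 0.32 -0.04  4.6 ] t 5.92
```

View pics/p_nl.png

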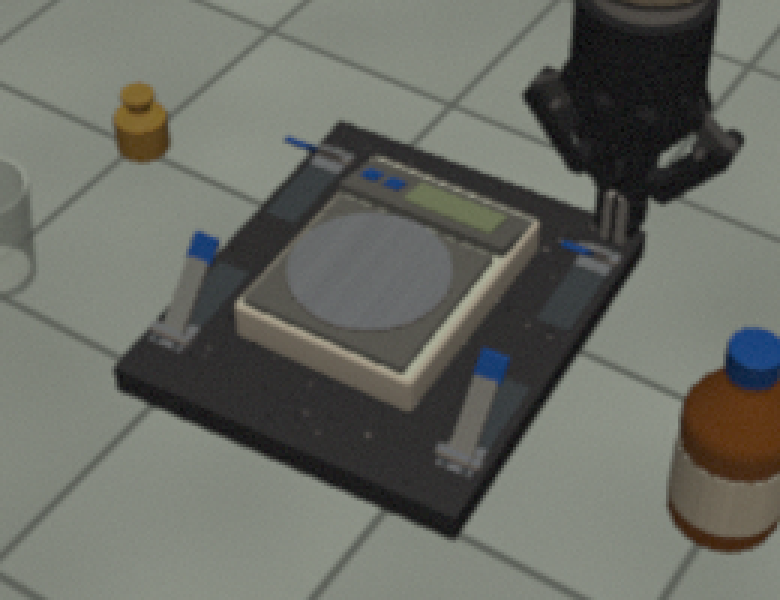

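Run:
```python
from probe import *
k="nl"
h=move_l(pt(k,-.005,.034),speed=.01,f_stop=8);a=state();sleep(.2);s=state();print(h,a["eef_pos"][2],a["wrist_force"],s["eef_pos"][2],s["wrist_force"],s["t"])
move_l(pt(k,-.005,.11),speed=.2)
k="nr";move_l(pt(k,-.005,.11),speed=.2);print(state()["t"],state()["wrist_force"])
probe(k,f=10)
```

```text
True 0.04200297858114498 [-0.74403784 -0.47051045  3.79584966] 0.04200556814045326 [-0.02248158 -0.0241144   5.35407271] 6.45
8.0 [ 0.13012782  0.51078238 -0.58108255]
nr True True z 0.0387 0.0378 f 0.76 [-0.6   0.27  5.  ] t 10.24
```

The near-left corner stayed at z = 42.0 mm under about 5 N. The near-right one went down about 4.2 mm. I'll check the tilt from depth while still pressing, then release and press that lever.

```bash
cat > tilt.py <<'E'
from h import *
from workcell import camera
def tilt(name=None):
    c=camera("scene");P=cloud(c);col=c["color"].astype(int)
    q=(P[...,:2]-C);x=q@ex;y=q@ey
    m=(abs(x)<.115)&(abs(y)<.1)&(P[...,2]>.015)&(P[...,2]<.036)&(col.max(-1)<95)
    p=P[m];A=np.c_[x[m],y[m],np.ones(m.sum())]
    r=np.linalg.lstsq(A,p[:,2],rcond=None)[0];e=abs(A@r-p[:,2])<.003
    r=np.linalg.lstsq(A[e],p[e][:,2],rcond=None)[0]
    print("plane gx,gy,z0",np.round(r,4),flush=True)
    if name: cv2.imwrite(f"pics/{name}.png",c["color"][150:350,180:440,::-1].repeat(3,0).repeat(3,1))
E
python3 - <<'E'
from probe import *
from tilt import *
k="nr"
tilt("dip");move_l(pt(k,-.005,.085),speed=.15);sleep(.2);tilt()
print(state()["t"])
E
```

```text
plane gx,gy,z0 [0.0214 0.0222 0.0279]
plane gx,gy,z0 [-0.0004  0.0001  0.0277]
11.0083
```

View pics/dip.png

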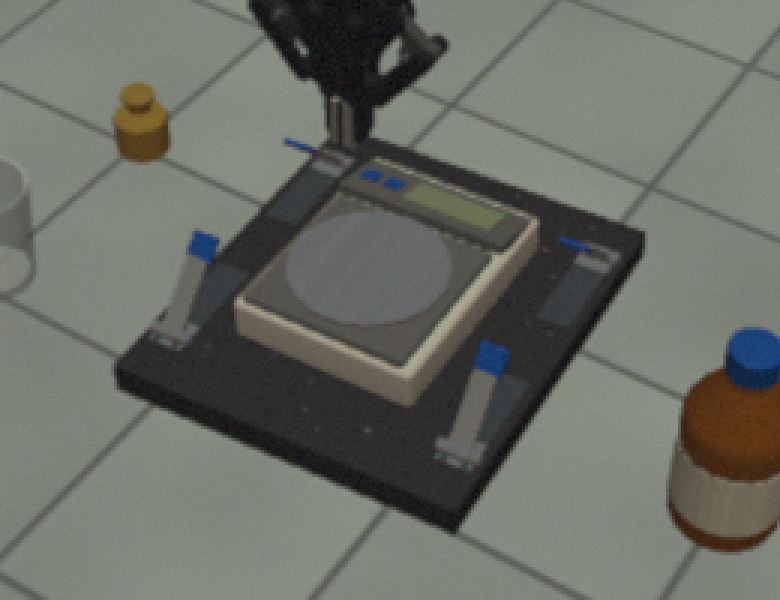

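The depth fit gives a tilt of about 0.031 rad toward near-right, with all four levers standing and the plate level again on release. Next is the near-right lever.

Run:
```python
from probe import *
from tilt import *
k="nr";a=.018+.043
move_l(pt(k,-.005,.115),speed=.2);move_l(pt(k,a,.115),speed=.15)
sleep(.1);print(state()["wrist_force"])
for z in(.075,.065,.058,.052,.048,.0455):
    h=move_l(pt(k,a,z),speed=.04,f_stop=15);s=state();print(h,np.round(s["eef_pos"],4),np.round(s["wrist_force"],2),round(s["t"],2),flush=True)
    if h:break
tilt("lev")
```

```text
[-0.05072775 -0.94907766  0.20068347]
False [ 0.5313 -0.1236  0.0751] [0.82 1.09 1.92] 13.15
False [ 0.5296 -0.1233  0.0639] [-0.74 -0.3   0.74] 13.55
False [ 0.5304 -0.1235  0.0572] [0.2  0.18 0.16] 13.88
False [ 0.531  -0.1237  0.0517] [-0.35 -0.73 -0.02] 14.18
False [ 0.5314 -0.1237  0.0479] [ 0.11 -0.33 -0.13] 14.43
False [ 0.532  -0.1238  0.0461] [1.04 0.59 4.36] 14.68
plane gx,gy,z0 [-0.0008  0.0005  0.0278]
```

View pics/lev.png

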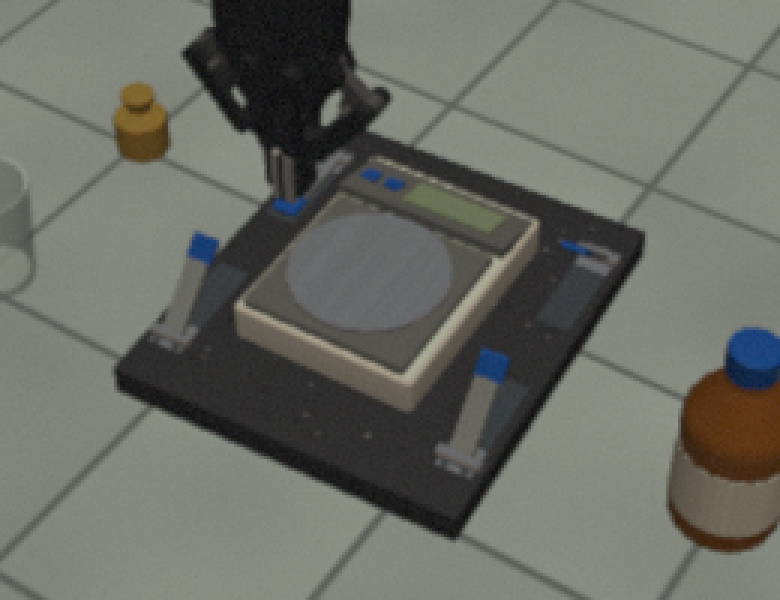

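The lever bottomed out at tip z = 32.1 mm, which is the stated flat height, and the plate is level. Next: release, check, and press the corner again.

Run:
```python
from probe import *
from tilt import *
k="nr";a=.018+.043
move_l(pt(k,a,.10),speed=.12);move_l(pt(k,-.005,.10),speed=.15);sleep(.2);tilt("lev2")
probe(k,f=10);tilt("firm")
h=move_l(pt(k,-.005,.036),speed=.01,f_stop=8);sleep(.2);s=state();print(h,s["eef_pos"],s["wrist_force"],s["t"])
tilt()
```

```text
plane gx,gy,z0 [-0.0014 -0.0001  0.0278]
nr True True z 0.0421 0.0421 f -0.4 [-1.2  -0.03  5.15] t 18.23
plane gx,gy,z0 [-0.0012  0.0003  0.0278]
True [ 0.4653246  -0.12814807  0.04209414] [0.05968882 0.64462246 5.27278119] 18.725
plane gx,gy,z0 [-0.0012  0.0009  0.0278]
```

View pics/lev2.png

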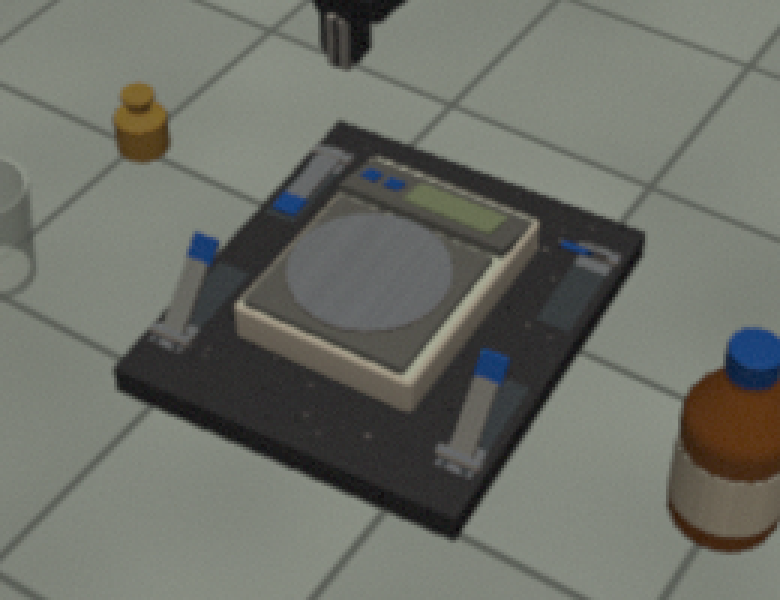

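Run:
```python
from probe import *
from tilt import *
move_l(pt("nr",-.005,.16),speed=.15);sleep(.5);tilt("end")
c=camera("top");cv2.imwrite("pics/endtop.png",c["color"][:,:,::-1])
job_done();print(state()["t"])
```

```text
plane gx,gy,z0 [-0.001   0.0003  0.0278]
the job is handed in; nothing more can be done
the job is handed in; nothing more can be done
```

View pics/end.png

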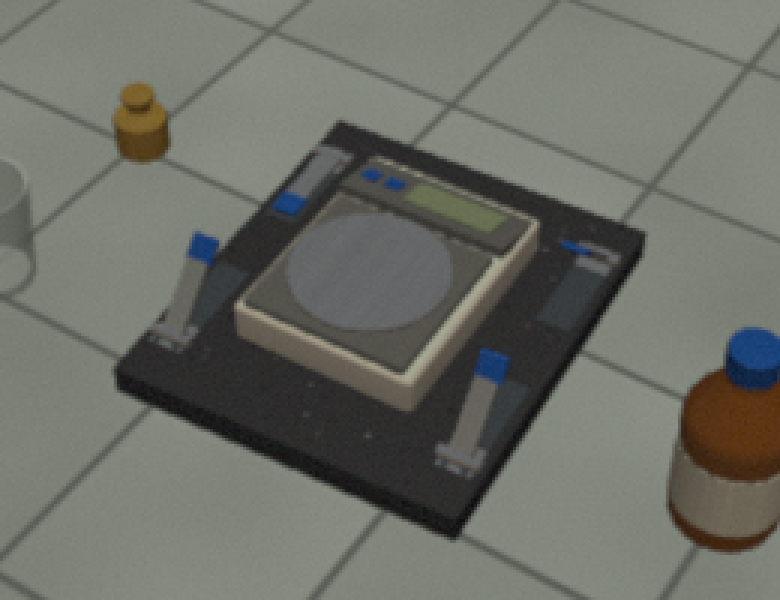

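The near-right corner was the one that rocked. Its shim lever is now flat, the corner is firm, and the job is handed in, at about 20 s of the 58 s allowed.

- **Finding the corner:** the near-left corner stayed firm under about 5 N. The near-right one dipped about 4 mm, tilting the plate about 0.031 rad, and came back when let go. I stopped there, so the two far corners were not pressed.
- **Lever:** I pressed the near-right lever down until the fingertip stopped at 32.1 mm, the stated flat height.
- **Recheck:** pressed again with about 5 N, the corner stayed at full height, and the depth fit gave a tilt of about 0.0015 rad or less.
- **Final picture:** one lever is flat and three are standing, with the plate level to about 0.001 rad. The plate, balance, bottle, weight and beaker look unmoved by eye.

No check failed or disagreed. The firm presses settled at about 5 N, so neither corner was tested at the full 10 N.

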